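# Wedge the spice pen's gate shut

### The job

The little swing gate on the front of the display pen no longer latches. Swing it fully shut, then take the wooden wedge that is thick enough to fill the gap under the gate and tap its thin end in under the gate, straight in from the outside, until it is jammed tight; then let go of it. Leave the thin wedge where it lies.

Things in the scene. Friction and masses are not known exactly. Their poses are not given: they have to be found in the camera images.
- pen: Plywood display pen with spice jars, fixed to the counter, 312 mm wide, 267 deep, 80 high. Origin: on the counter, below the middle of the shut gate's outer face; +x level into the pen, away from the robot, y along the shut gate, z up. Gate posts at y = -149 and +149 mm are 30 wide, 90 high, outer faces at x = 0. Behind the gate the bare counter is clear for 140 mm.
- gate (a joint): Swing gate, a light wooden panel 262 mm long, 60 high, 18 thick; lower edge 16 mm above the counter. Upright hinge at x 8, y -132 mm of the pen's frame; free end at y +131. 0 rad = fully shut (stops there, outer face at pen x = 0), growing as the free end swings out to the pen's -x. Light hinge friction (0.12 N m), no spring or latch: stays where left.
- wedge_grip (a point): Thick wooden wedge, flat on its base: 140 mm long, 40 wide, 4 thick at the thin end, 34 at the heel, 80 g. Point: on its centre line 25 mm from the heel's end, 14.5 above its underside (28.6 high here); x axis points to the thin end, 115 mm ahead. It meets the gate with this point 59 mm outside the gate's outer face; pushed on with about 12 N it jams and holds by friction.
- shim_grip (a point): Thin wooden wedge, the wrong one: same wood and 140 x 40 mm outline, but 3 mm thick at the thin end and 12 at the heel, so it passes loosely under the gate. Point: on its centre line 25 mm from the heel's end, 5.5 above its underside. A wooden offcut of 140 x 40 x 34 mm, not tapered, lies beside the wedges too.
Things that resemble listed ones, but are neither listed nor needed, are in the scene too. What is shaped like the part that bears wedge_grip but black or blue is not meant.

How it is judged:
By the outcome, as a careful person would: the job done as asked, in the order asked, and still so for the second after the job is handed in, with the robot touching nothing.
It also fails if it takes over 58 s, if anything falls off the work surface, if the arm or the gripper's body presses on something with over 40 N, if the wrist force passes 120 N, or if a joint passes its speed limit or range.

### The arm

A 6-joint arm with a two-finger parallel gripper is mounted at the origin on the work surface. World frame = base frame: x ahead of the robot, y to its left, z up, the work surface at z = 0. Lengths are in m, angles in degrees, forces in N, time in s.
With the tool pointing down it reaches from about 0.325 to 0.85 m from the base axis. Payload 15.5 kg.
Tool frame: the origin (TCP) lies midway between the tips of the shut fingers; the grasp point (between the pads) lies 19 mm behind it; y points along the fingers, x is the direction in which the jaws open and shut, and the axes are right-handed (so a half turn about y gives the same grasp; the last joint's range is limited). The gripper opens to 91 mm and grips with 3 to 60 N. Pads are 32 mm wide; open, the fingers measure 118 mm over their backs; the gripper's body (76 mm by 178 mm) begins 60 mm behind the grasp point.
Start: joints at [-72.737, 28.281, 77.091, -0, 74.628, -5.472], TCP at [0.242, -0.576, 0.185] pointing down, gripper open.
Joint ranges: [-166.48, 166.48], [-47.26, 123.95], [12.59, 153.08], [-70.14, 250.14], [6.76, 159.57], [-176.63, 176.63]. Speed limits (degrees/s): [108.29, 108.29, 147.25, 172.46, 172.46, 172.46].

### API

Orientations are given as a 3x3 rotation matrix whose columns are the frame's x, y, z axes.
In Python, from bench import ctrl gives the robot as it stands. The module is installed in compiled form; this text tells all that it offers. Calls block until the motion is done:
- ctrl.goto(position, orientation): joint-space move of the TCP to a pose.
- ctrl.move_l(position, vel=0.15, ori=None, contact_N=None): straight line of the TCP; ori=None keeps the orientation; vel is the mean speed in m/s. With contact_N (N) it stops when the force on the tool has changed by that much, and returns True; else False.
- ctrl.movej(angles): joint-space move.
- ctrl.command_gripper(opening): opening from 0.0 (shut) to 1.0 (fully open); the grip force is fixed at half the most; returns when the fingers have stopped.
- ctrl.sleep(seconds).
- ctrl.ik(position, orientation): joint angles nearest the present ones, or None.
- ctrl.read_camera(name): name is "scene" or "side" or "wrist"; returns the picture (400x640x3 uint8, blue, green, red); there is no depth.
- ctrl.camera_params(name): a dict with "fx", "fy", "cx", "cy" (pixels), "pose" (4x4, takes a point from camera to world coordinates); the wrist camera has in their place "T_tool_cam" (4x4, takes a point from camera to tool coordinates, whose origin is the TCP and whose axes are the tool frame's). Camera axes: x right, y up, looking along -z (the intrinsics and any distortion apply to the point x, -y, -z); pixel columns grow to the right and rows downward; lengths in m; the calibration is good to about 2 mm. The wrist camera is an equidistant fisheye: a pixel r from the principal point sees the ray r / f radians off the axis. A picture is of the moment at which its call begins: read the wrist's pose just before it. camera_params takes no time and is no camera call.
A pose or a line that the arm cannot do raises ctrl.MotionError and nothing moves.
- ctrl.sign_off(): hands the job in, once; it reports no verdict.
Readings, each from a call of its own:
- ctrl.current_t(): time.
- ctrl.current_q(): joint angles.
- ctrl.current_dq(): joint speeds.
- ctrl.current_effort(): joint torques, N m.
- ctrl.current_tool_pos(): TCP position.
- ctrl.current_eef_rot(): TCP orientation.
- ctrl.current_contact_force(): force on the tool from outside, world axes, zero at the start.
- ctrl.current_wrist_torque(): the same for the moment, N m.
- ctrl.current_grip_width(): opening from 0.0 (shut) to 1.0 (fully open).
Only numpy, scipy, OpenCV 4.12 (cv2) and the standard library are available. Lean on these libraries where they do the work, as an engineer would, in place of code of your own. Each camera call takes 0.05 s, during which the arm holds its last target.

## Working session

There is one attempt and no reset: what is moved stays moved. The work goes in short steps, each a Python script; the robot and the scene stay as the last script left them, time stands still between calls to the robot, and variables do not carry over. Pictures are saved under pics/ and viewed, and the job is handed in when it is done.

```bash
mkdir -p pics; python3 - <<'E'
from bench import ctrl
import cv2,numpy as np
for n in ["scene","side","wrist"]:
    cv2.imwrite(f"pics/a_{n}.png",ctrl.read_camera(n))
    p=ctrl.camera_params(n); print(n,{k:np.round(v,4).tolist() if not isinstance(v,str) else v for k,v in p.items()})
print(ctrl.current_t(),ctrl.current_tool_pos(),ctrl.current_eef_rot())
E
```

```text
scene {'fx': 472.0671, 'fy': 472.0671, 'cx': 320.4091, 'cy': 195.8421, 'pose': [[-0.4926, -0.756, 0.431, 0.9907], [0.8702, -0.4316, 0.2375, 0.146], [0.0064, 0.4921, 0.8705, 1.0944], [0.0, 0.0, 0.0, 1.0]]}
side {'fx': 408.9669, 'fy': 408.9669, 'cx': 313.2613, 'cy': 195.5891, 'pose': [[-0.8281, 0.3241, -0.4573, -0.0496], [-0.5603, -0.4566, 0.691, 0.6365], [0.0152, 0.8285, 0.5598, 0.6677], [0.0, 0.0, 0.0, 1.0]]}
wrist {'fx': 309.7069, 'fy': 309.7069, 'cx': 321.041, 'cy': 204.677, 'T_tool_cam': [[1.0, -0.0007, 0.0003, -0.0001], [0.0005, 0.2537, -0.9673, -0.201], [0.0006, 0.9673, 0.2537, 0.0716], [0.0, 0.0, 0.0, 1.0]]}
0.15 [ 0.2414613  -0.57613741  0.18408804] [[ 3.86457599e-01 -2.43593525e-04  9.22307142e-01]
 [-9.22306732e-01  8.78088907e-04  3.86457659e-01]
 [-9.04006254e-04 -9.99999585e-01  1.14676183e-04]]
```

View pics/a_scene.png

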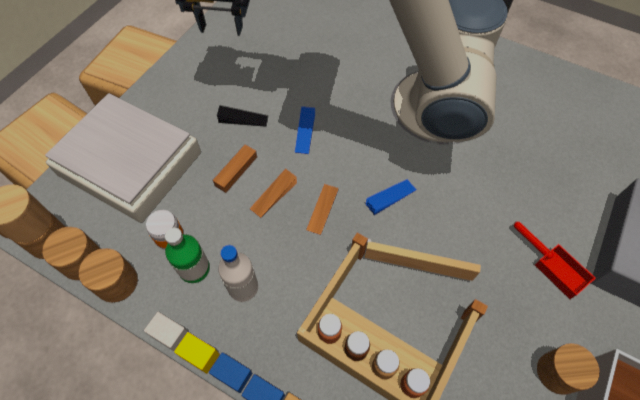

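View pics/a_side.png

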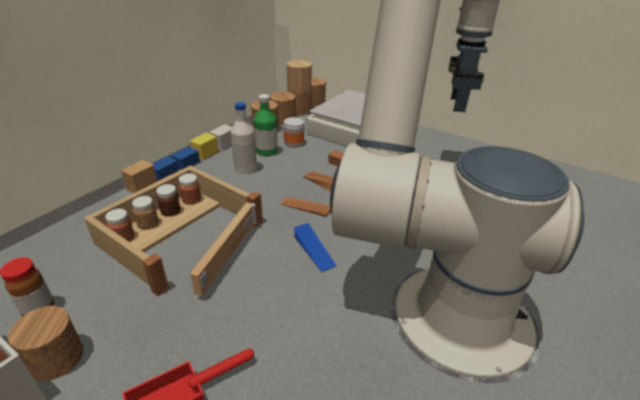

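View pics/a_wrist.png

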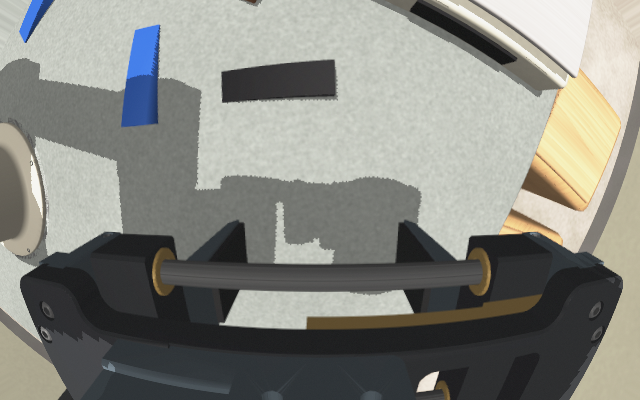

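```bash
cat > h.py <<'E'
import cv2,numpy as np
from bench import ctrl
def ray(n,u,v,pr=None):
    p=ctrl.camera_params(n); P=np.array(p["pose"])
    d=np.array([(u-p["cx"])/p["fx"],-(v-p["cy"])/p["fy"],-1.])
    return P[:3,3],P[:3,:3]@d
def pz(n,u,v,z):
    o,d=ray(n,u,v); return o+d*(z-o[2])/d[2]
def proj(n,X):
    p=ctrl.camera_params(n); P=np.array(p["pose"])
    c=P[:3,:3].T@(np.asarray(X)-P[:3,3]); return np.array([p["cx"]+p["fx"]*c[0]/-c[2],p["cy"]+p["fy"]*c[1]/c[2]])
def rayw(u,v,tp,R):
    p=ctrl.camera_params("wrist"); T=np.array(p["T_tool_cam"])
    x,y=u-p["cx"],v-p["cy"]; r=np.hypot(x,y); th=r/p["fx"]
    d=np.array([np.sin(th)*x/r,-np.sin(th)*y/r,-np.cos(th)])
    return tp+R@T[:3,3],R@T[:3,:3]@d
def projw(X,tp,R):
    p=ctrl.camera_params("wrist"); T=np.array(p["T_tool_cam"])
    c=R.T@(np.asarray(X)-tp); c=T[:3,:3].T@(c-T[:3,3])
    th=np.arctan2(np.hypot(c[0],c[1]),-c[2]); s=np.hypot(c[0],c[1])
    return np.array([p["cx"]+p["fx"]*th*c[0]/s,p["cy"]-p["fy"]*th*c[1]/s])
E
python3 - <<'E'
import cv2
a=cv2.imread("pics/a_scene.png")
cv2.imwrite("pics/b1.png",cv2.resize(a[135:245,205:345],(0,0),fx=5.5,fy=5.4,interpolation=cv2.INTER_CUBIC))
cv2.imwrite("pics/b2.png",cv2.resize(a[220:400,290:500],(0,0),fx=3.8,fy=3.3,interpolation=cv2.INTER_CUBIC))
E
```

```text
(no output)
```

View pics/b1.png

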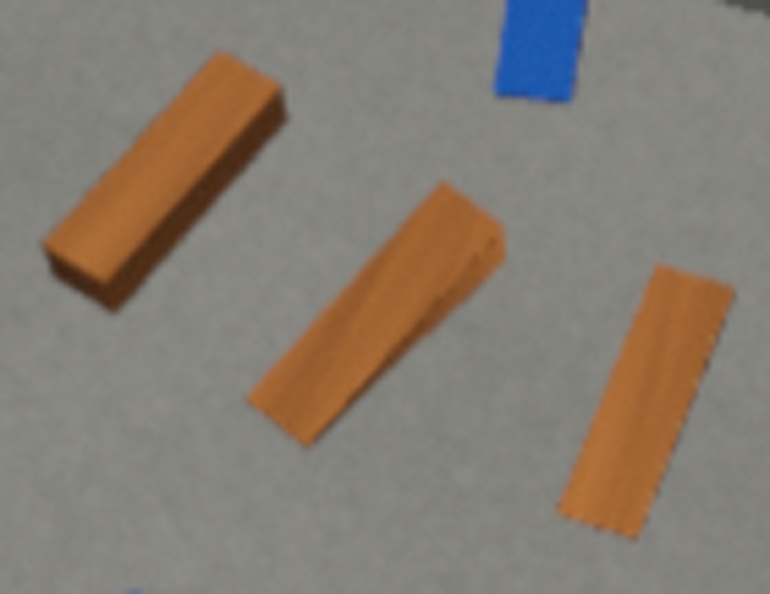

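View pics/b2.png

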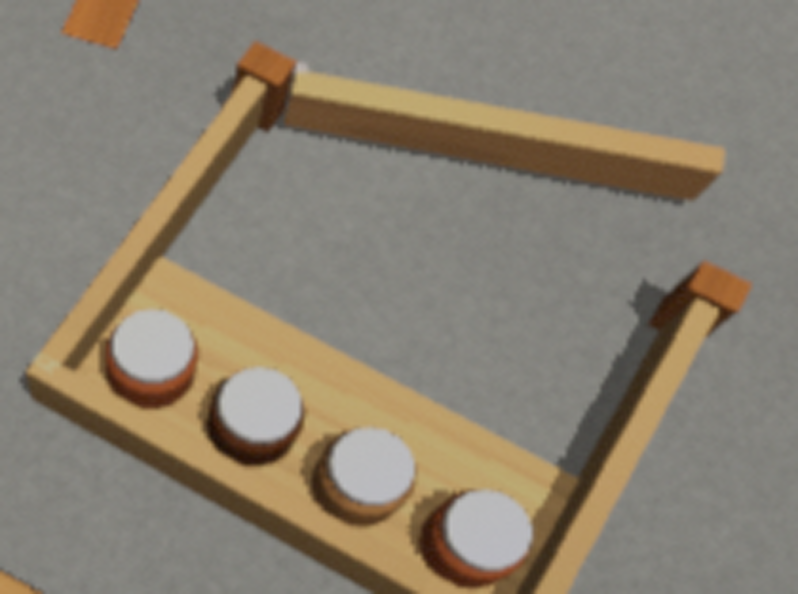

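```bash
python3 - <<'E'
from h import *
np.set_printoptions(precision=4,suppress=True)
a=lambda u,v:(205+u/5.5-.5+.5/5.5,135+v/5.4-.4)
b=lambda u,v:(290+u/3.8-.4,220+v/3.3-.35)
t=[pz("scene",*a(*p),.004) for p in [(249,401),(308,446)]]
k=[pz("scene",*a(*p),.034) for p in [(445,181),(506,230)]]
for n,q in(("thin",t),("heel",k)): print(n,q,np.linalg.norm(q[0]-q[1]))
T=sum(t)/2;K=sum(k)/2; print("len",np.linalg.norm((T-K)[:2]),"ang",np.degrees(np.arctan2(*(T-K)[1::-1])),"mid",(T+K)/2)
P1=[pz("scene",*b(*p),.09) for p in [(262,42),(297,63),(273,90),(237,70)]]
P2=[pz("scene",*b(*p),.09) for p in [(707,261),(751,284),(733,315),(690,292)]]
for P in (P1,P2): print(np.array(P),np.mean(P,0))
d=np.mean(P2,0)-np.mean(P1,0);print(d,np.linalg.norm(d),np.degrees(np.arctan2(d[1],d[0])))
G=[pz("scene",*b(*p),.076) for p in [(300,70),(723,150),(715,170),(290,97)]]
print(np.array(G)); print(np.linalg.norm(G[0]-G[1]))
E
```

```text
thin [array([ 0.5761, -0.2922,  0.004 ]), array([ 0.5827, -0.2546,  0.004 ])] 0.03818853969881057
heel [array([ 0.4379, -0.2661,  0.034 ]), array([ 0.4477, -0.2258,  0.034 ])] 0.04145931462641807
len 0.139318480101227 ang -11.376233728430009 mid [ 0.5111 -0.2597  0.019 ]
[[ 0.5347 -0.002   0.09  ]
 [ 0.5386  0.0241  0.09  ]
 [ 0.5642  0.0207  0.09  ]
 [ 0.5615 -0.0054  0.09  ]] [0.5498 0.0093 0.09  ]
[[0.5499 0.2929 0.09  ]
 [0.5521 0.3202 0.09  ]
 [0.5767 0.3183 0.09  ]
 [0.5744 0.2918 0.09  ]] [0.5633 0.3058 0.09  ]
[0.0135 0.2965 0.    ] 0.2967884265021094 87.38818816383522
[[0.5362 0.0264 0.076 ]
 [0.464  0.2757 0.076 ]
 [0.4803 0.2766 0.076 ]
 [0.5579 0.0304 0.076 ]]
0.25947976348558904
```

```bash
cat >> h.py <<'E'
O=np.array([0.5438,0.1588]); YAW=np.radians(-2.7)
def W(x,y,z):
    c,s=np.cos(YAW),np.sin(YAW); return np.array([O[0]+c*x-s*y,O[1]+s*x+c*y,z])
def Rz(yaw):  # tool z along yaw heading, tool y down
    z=np.array([np.cos(yaw),np.sin(yaw),0]); y=np.array([0,0,-1.]); return np.column_stack([np.cross(y,z),y,z])
def inpen(p):
    c,s=np.cos(YAW),np.sin(YAW); d=np.asarray(p)[:2]-O; return np.array([c*d[0]+s*d[1],-s*d[0]+c*d[1]])
def st(m=""): print(m,"t",round(ctrl.current_t(),2),"pos",np.round(ctrl.current_tool_pos(),4),"F",np.round(ctrl.current_contact_force(),1),"w",round(ctrl.current_grip_width(),3))
E
python3 - <<'E'
from h import *
print(np.round(pz("scene",185,240,.1),3),np.round(pz("scene",230,255,.1),3))
ctrl.goto(W(-.17,.10,.16),Rz(YAW)); st()
ctrl.command_gripper(0.0); st()
ctrl.move_l(W(-.17,.10,.045),vel=.15); st()
r=ctrl.move_l(W(.0,.10,.045),vel=.08,contact_N=8); st(r); print(inpen(ctrl.current_tool_pos()))
cv2.imwrite("pics/c_side.png",ctrl.read_camera("side"));cv2.imwrite("pics/c_scene.png",ctrl.read_camera("scene"))
E
```

```text
[ 0.754 -0.338  0.1  ] [ 0.733 -0.227  0.1  ]
 t 3.15 pos [0.3791 0.2664 0.16  ] F [ 0.2  0.1 -0.1] w 1.0
 t 4.52 pos [0.3787 0.2667 0.16  ] F [ 0.1 -0.1  0.2] w 0.009
 t 5.43 pos [0.3791 0.2669 0.0455] F [-0.8 -0.7  0.4] w 0.006
True t 7.13 pos [0.531  0.2592 0.0443] F [-5.1  1.3  2.3] w 0.003
[-0.01751261  0.09966925]
```

View pics/c_scene.png

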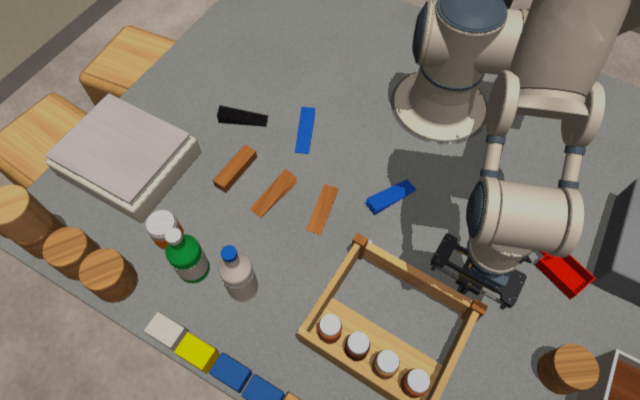

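View pics/c_side.png

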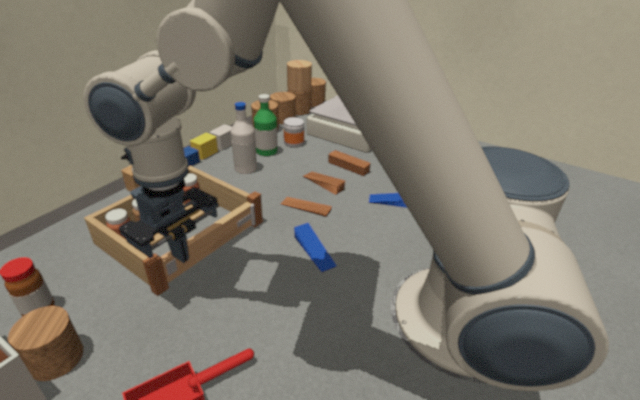

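```bash
python3 - <<'E'
from h import *
r=ctrl.move_l(W(.01,.10,.045),vel=.03,contact_N=12); st(r); print(inpen(ctrl.current_tool_pos()))
ctrl.move_l(W(-.06,.10,.045),vel=.1); 
ctrl.move_l(W(-.08,.10,.14),vel=.2); st()
for p in [(366,205),(371,213),(415,190),(408,181)]: print(inpen(pz("scene",*p,.02)))
# grasp: wedge
th=np.radians(-11.4); T=np.array([.5794,-.2734]);K=np.array([.4428,-.24595]); m=(T+K)/2
u=np.array([np.cos(th),np.sin(th)]); g=m-u*.045; print("grip",g)
ctrl.command_gripper(.85)
ctrl.goto([*(g-u*.0),.16],Rz(th)); st()
tp=np.array(ctrl.current_tool_pos());R=np.array(ctrl.current_eef_rot());im=ctrl.read_camera("wrist")
# model overlay
n=np.array([-u[1],u[0]])
for s,z,q in [(.07,.004,1),(.07,.004,-1),(-.07,.034,1),(-.07,.034,-1),(-.07,0,-1),(-.07,0,1)]:
    X=[*(m+u*s+n*q*.02),z]; x=projw(X,tp,R); print(np.round(x)); cv2.circle(im,tuple(int(round(v)) for v in x),3,(0,255,0),1)
cv2.imwrite("pics/d_wrist.png",im); np.savez("d.npz",tp=tp,R=R)
E
```

```text
True t 7.54 pos [0.5307 0.2589 0.0437] F [-2.2  0.9  0.8] w 0.006
[-0.01782409  0.09933676]
 t 8.75 pos [0.4687 0.2623 0.1394] F [ 0.4  0.8 -1.2] w 0.003
[-0.11075695 -0.19551913]
[-0.09732139 -0.17320123]
[-0.21923322 -0.10851428]
[-0.23416127 -0.13676781]
grip [ 0.4669878  -0.25078042]
 t 11.83 pos [ 0.4673 -0.25    0.16  ] F [ 0.6  1.  -0.5] w 0.85
[305.  88.]
[340.  88.]
[304. 214.]
[340. 214.]
[339. 206.]
[305. 206.]
```

View pics/d_wrist.png

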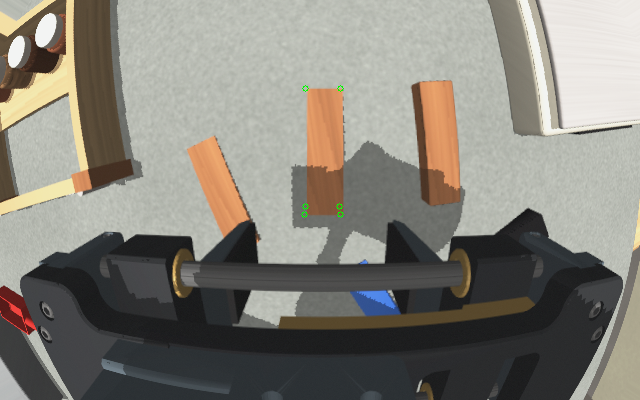

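```bash
python3 - <<'E'
from h import *
th=np.radians(-11.4); u=np.array([np.cos(th),np.sin(th)]);n=np.array([-u[1],u[0]])
g=np.array([.46699,-.25078])-n*.002
a=lambda u,v:(205+u/5.5-.4,135+v/5.4-.4)
for p in [(656,264),(735,290),(637,538),(560,514)]:
    d=pz("scene",*a(*p),.012)[:2]-g; print("shim along,lat",d@u,d@n)
for p in [(45,245),(105,285),(220,52),(285,92)]:
    d=pz("scene",*a(*p),.034)[:2]-g; print("offcut along,lat",d@u,d@n)
E
```

```text
shim along,lat -0.06675729858180253 0.08115103188032767
shim along,lat -0.08056669187957324 0.11965024196846859
shim along,lat 0.051904114977721745 0.1717626986599299
shim along,lat 0.06585260219348045 0.1369690617784909
offcut along,lat 0.12718951606566337 -0.13720237459244264
offcut along,lat 0.12393805519232252 -0.09916359222641379
offcut along,lat -0.008619452728297027 -0.15647509234011978
offcut along,lat -0.012400542575901438 -0.11466184544252418
```

```bash
python3 - <<'E'
from h import *
th=np.radians(-11.4); u=np.array([np.cos(th),np.sin(th)]);n=np.array([-u[1],u[0]])
g=np.array([.46699,-.25078])-n*.002
ctrl.move_l([*g,.03],vel=.18); r=ctrl.move_l([*g,.004],vel=.05,contact_N=8); st(r)
ctrl.command_gripper(0.0); st("gripped")
ctrl.move_l([*g,.03],vel=.1); st()
tp=np.array(ctrl.current_tool_pos());R=np.array(ctrl.current_eef_rot());cv2.imwrite("pics/e_wrist.png",ctrl.read_camera("wrist")); np.savez("e.npz",tp=tp,R=R)
E
```

```text
False t 13.43 pos [ 0.4666 -0.2528  0.0039] F [-0.2 -0.5 -0.6] w 0.848
gripped t 14.62 pos [ 0.4666 -0.2528  0.004 ] F [-0.3  0.2  0.2] w 0.002
 t 15.03 pos [ 0.4668 -0.2529  0.0302] F [0.3 0.4 0.9] w 0.004
```

View pics/e_wrist.png

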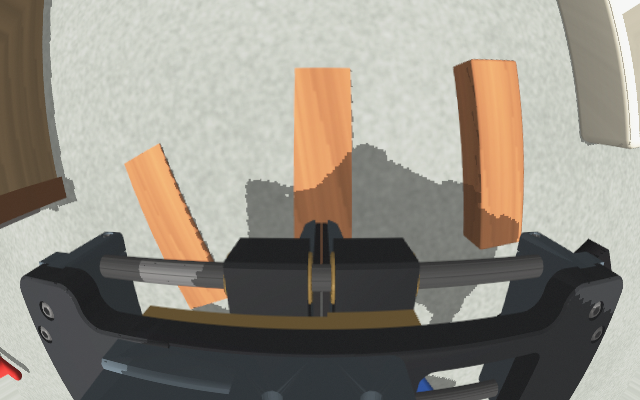

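```bash
python3 - <<'E'
from h import *
e=np.load("e.npz");tp,R=e["tp"],e["R"]
print("TCP px",projw(tp,tp,R))
th=np.radians(-11.4)
u=np.array([np.cos(th),np.sin(th)]);n=np.array([-u[1],u[0]])
for c,z in [((295,67),.004),((351,68),.004)]:
    o,d=rayw(*c,tp,R);X=o+d*(z-o[2])/d[2]; dd=X[:2]-tp[:2]; print(X,dd@u,dd@n)
print(ctrl.camera_params("wrist")["T_tool_cam"])
im=ctrl.read_camera("scene"); cv2.imwrite("pics/f.png",cv2.resize(im[60:260,180:420],(0,0),fx=3,fy=3))
cv2.imwrite("pics/f2.png",cv2.resize(ctrl.read_camera("side")[100:300,200:440],(0,0),fx=3,fy=3))
E
```

```text
TCP px [321.27547707 231.01717258]
[ 0.58322116 -0.25689412  0.004     ] 0.11491607800401041 0.019093174066699473
[ 0.57455088 -0.29652108  0.004     ] 0.11424941475642414 -0.021465735079280606
[[ 9.99999453e-01 -7.70302749e-04  7.07003353e-04 -2.49744031e-05]
 [ 8.79537765e-04  2.54109553e-01 -9.67175042e-01 -2.00953752e-01]
 [ 5.65361287e-04  9.67175135e-01  2.54110092e-01  7.15317639e-02]
 [ 0.00000000e+00  0.00000000e+00  0.00000000e+00  1.00000000e+00]]
```

View pics/f.png

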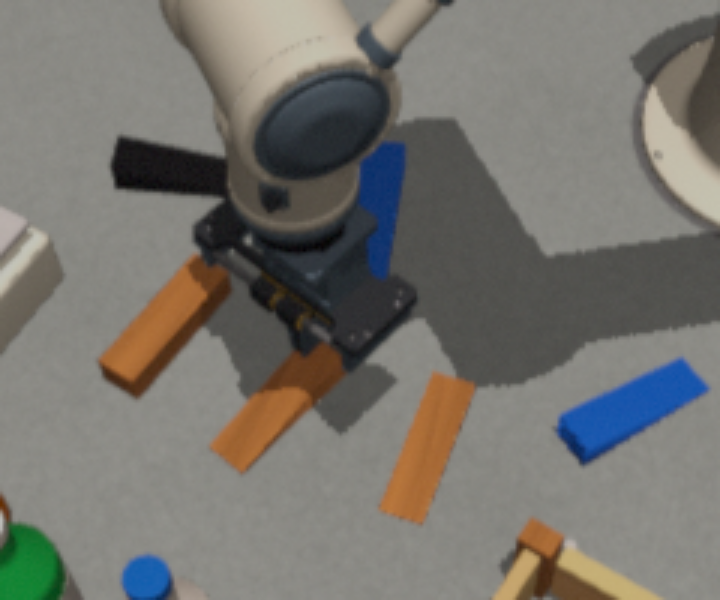

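View pics/f2.png

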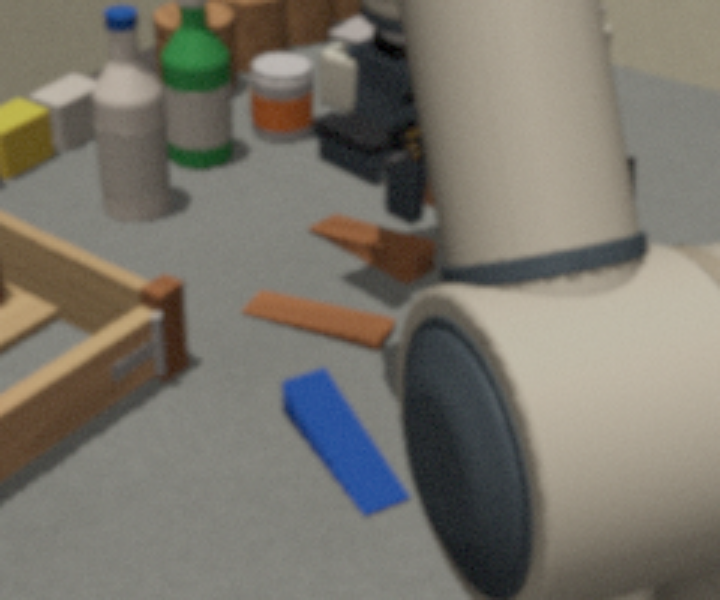

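```bash
python3 - <<'E'
from h import *
tp=np.array(ctrl.current_tool_pos());R=np.array(ctrl.current_eef_rot());st()
print("crop f",(proj("scene",tp)-[180,60])*3,"f2",(proj("side",tp)-[200,100])*3)
th=np.radians(-11.4); u=np.array([np.cos(th),np.sin(th),0]);n=np.array([-u[1],u[0],0])
g=np.array([*tp[:2],0])
for s,z in [(115,4),(115,0),(-25,0),(-25,34)]:
  for q in (1,-1):
    X=g+u*s/1000+n*q*.02+[0,0,z/1000]; print(s,q,z,"wr",np.round(projw(X,tp,R)),"f2",np.round((proj("side",X)-[200,100])*3),"f",np.round((proj("scene",X)-[180,60])*3))
im=ctrl.read_camera("wrist");cv2.imwrite("pics/g.png",cv2.resize(im[150:350,200:440],(0,0),fx=3,fy=3))
E
```

```text
t 15.18 pos [ 0.4663 -0.2525  0.0294] F [-0.3 -0.3  0.1] w 0.005
crop f [313.04495332 357.10237916] f2 [402.00349923 241.70056686]
115 1 4 wr [294.  67.] f2 [307. 227.] f [241. 471.]
115 -1 4 wr [349.  67.] f2 [335. 213.] f [208. 444.]
115 1 0 wr [294.  68.] f2 [307. 230.] f [241. 473.]
115 -1 0 wr [349.  68.] f2 [335. 217.] f [208. 446.]
-25 1 0 wr [296. 248.] f2 [405. 285.] f [350. 369.]
-25 -1 0 wr [346. 248.] f2 [433. 269.] f [318. 344.]
-25 1 34 wr [293. 266.] f2 [407. 255.] f [349. 349.]
-25 -1 34 wr [350. 266.] f2 [435. 240.] f [316. 324.]
```

View pics/g.png

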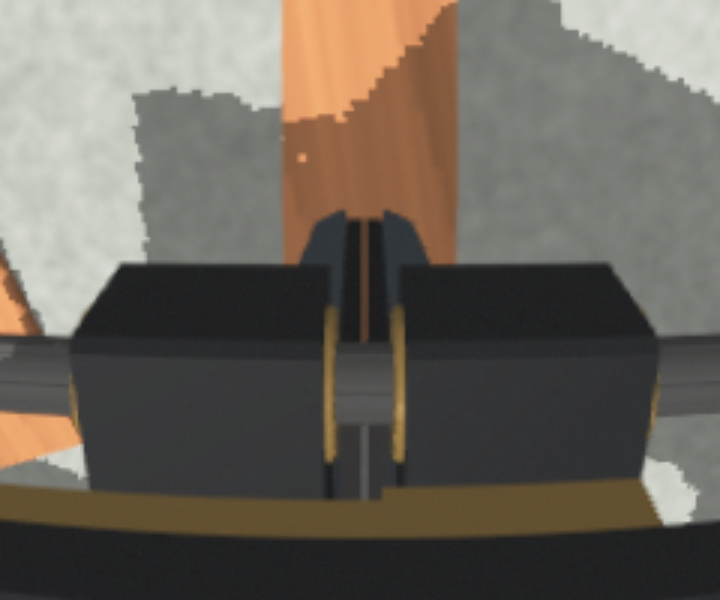

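```bash
python3 - <<'E'
from h import *
im=cv2.imread("pics/f2.png")
im=ctrl.read_camera("side"); cv2.imwrite("pics/h.png",cv2.resize(im[140:210,290:370],(0,0),fx=9,fy=8.5,interpolation=cv2.INTER_CUBIC))
a=cv2.imread("pics/c_side.png"); cv2.imwrite("pics/h0.png",cv2.resize(a[140:210,290:370],(0,0),fx=9,fy=8.5,interpolation=cv2.INTER_CUBIC))
E
```

```text
(no output)
```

View pics/h.png

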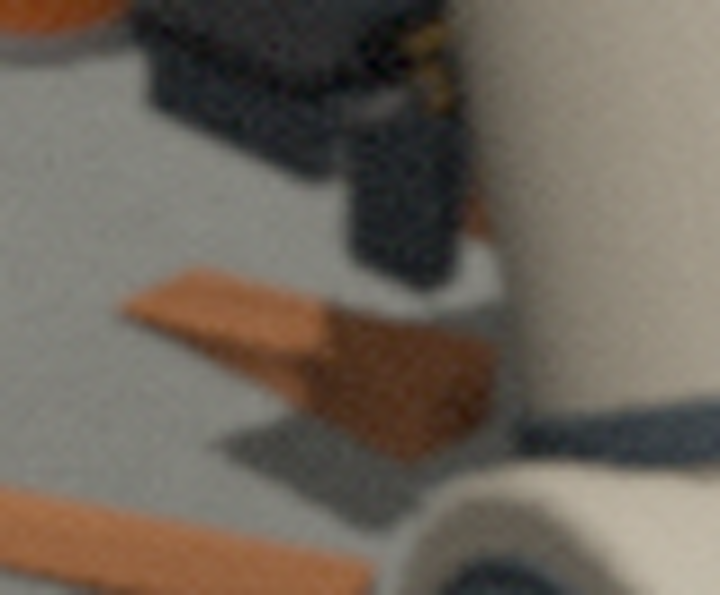

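View pics/h0.png

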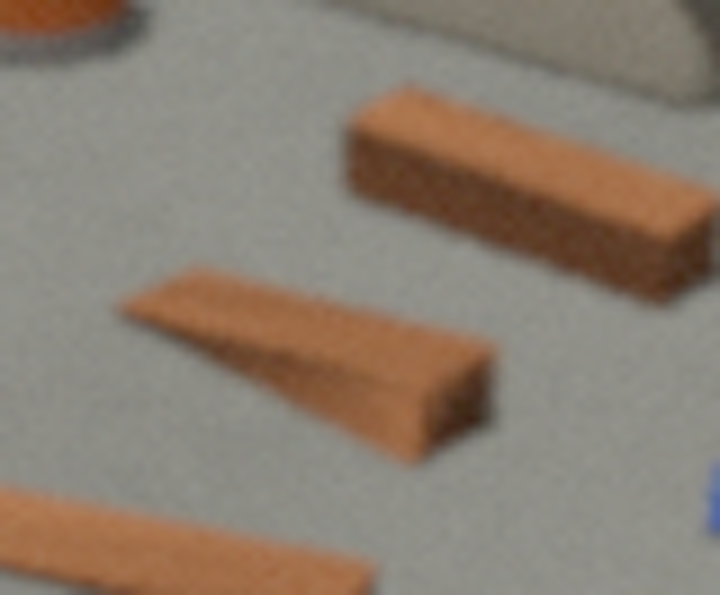

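```bash
python3 - <<'E'
from h import *
tp=np.array([.24146,-.57614,.18409]); x=np.array([.3865,-.9223,0])
for dz in (0,.015,.03,.045):
  for s in (-.0455,.0455):
    X=tp+x*s+[0,0,dz]; print(dz,s,np.round(proj("scene",X),1),np.round(proj("side",X),1))
a=cv2.imread("pics/a_scene.png");b=cv2.imread("pics/a_side.png")
cv2.imwrite("pics/i.png",np.hstack([cv2.resize(a[0:60,170:270],(400,480)),cv2.resize(b[60:120,430:510],(400,480))]))
E
```

```text
0 -0.0455 [239.6  39.5] [456.6 120. ]
0 0.0455 [206.8  36.6] [454.  108.5]
0.015 -0.0455 [238.8  35.2] [457.7 115.3]
0.015 0.0455 [205.6  32.2] [455.  103.9]
0.03 -0.0455 [237.9  30.7] [458.8 110.4]
0.03 0.0455 [204.5  27.8] [456.   99.3]
0.045 -0.0455 [237.1  26.2] [459.9 105.5]
0.045 0.0455 [203.3  23.2] [457.   94.6]
```

View pics/i.png

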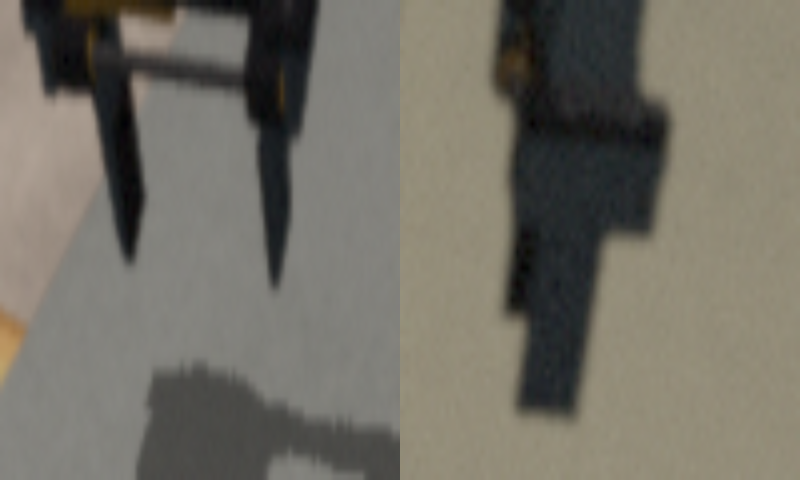

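```bash
python3 - <<'E'
from h import *
th=np.radians(-11.4); u=np.array([np.cos(th),np.sin(th)]);n=np.array([-u[1],u[0]])
g=np.array([.46699,-.25078])-n*.002
ctrl.move_l([*g,.06],vel=.2)
ctrl.command_gripper(.8); st()
ctrl.move_l([*g,.005],vel=.15)
r=ctrl.move_l([*g,-.04],vel=.03,contact_N=4); st(r)
cv2.imwrite("pics/j.png",ctrl.read_camera("side"))
E
```

```text
t 16.75 pos [ 0.4666 -0.2528  0.06  ] F [0.2 0.6 0.4] w 0.802
True t 18.32 pos [ 0.4665 -0.2527 -0.0291] F [-1.7  1.4 11.3] w 0.8
```

View pics/j.png

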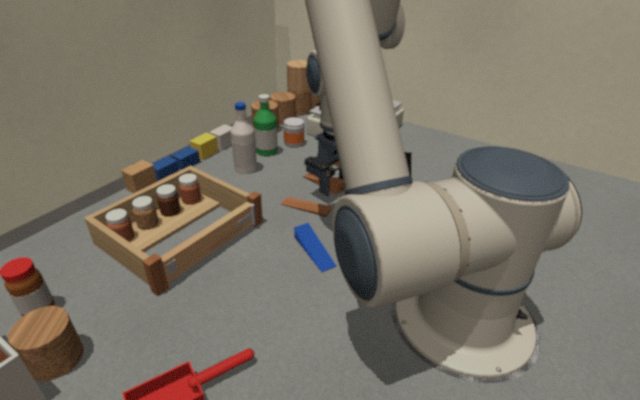

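```bash
python3 - <<'E'
from h import *
th=np.radians(-11.4); u=np.array([np.cos(th),np.sin(th)]);n=np.array([-u[1],u[0]])
g=np.array([.46699,-.25078])-n*.002
ctrl.move_l([*g,-.024],vel=.05)
ctrl.command_gripper(0.0); st("gripped")
ctrl.move_l([*g,.05],vel=.15); st()
tp=np.array(ctrl.current_tool_pos());R=np.array(ctrl.current_eef_rot());cv2.imwrite("pics/k_wrist.png",ctrl.read_camera("wrist")); np.savez("k.npz",tp=tp,R=R)
cv2.imwrite("pics/k_side.png",cv2.resize(ctrl.read_camera("side")[100:240,230:400],(680,560)))
E
```

```text
gripped t 19.23 pos [ 0.4665 -0.2527 -0.024 ] F [ 0.3  0.  -1. ] w 0.437
 t 19.88 pos [ 0.4663 -0.2526  0.0495] F [-0.6  0.1 -1. ] w 0.436
```

View pics/k_wrist.png

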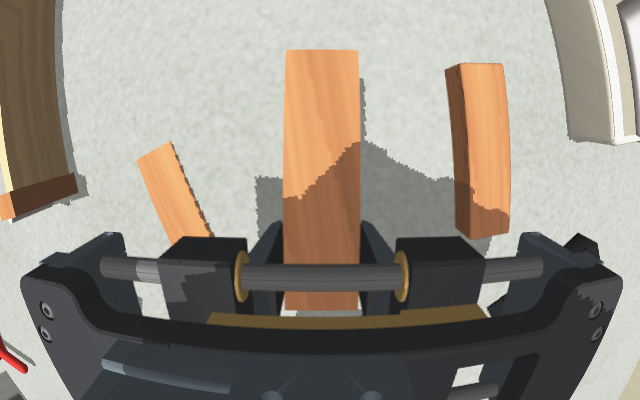

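View pics/k_side.png

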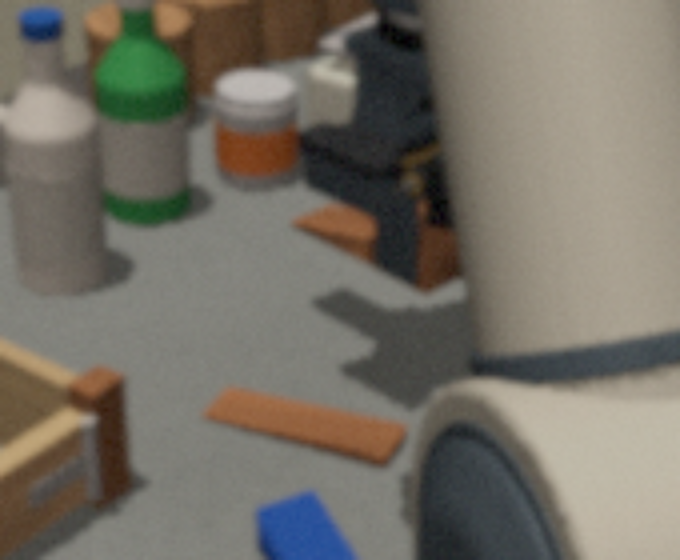

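```bash
python3 - <<'E'
from h import *
e=np.load("k.npz");tp,R=e["tp"],e["R"]
for c in [(286,51),(358,51)]:
    o,d=rayw(*c,tp,R);X=o+d*(.0775-o[2])/d[2]; print("thin in tool x,z:",np.round((R.T@(X-tp))[[0,2]],4))
tp=np.array(ctrl.current_tool_pos())
ctrl.move_l([tp[0],tp[1],.10],vel=.2)
ctrl.goto(W(-.15,.0,.09),Rz(YAW)); st()
ctrl.move_l(W(-.15,0,-.010),vel=.15)
tp=np.array(ctrl.current_tool_pos());R=np.array(ctrl.current_eef_rot());im=ctrl.read_camera("wrist")
for x,y,z in [(0,-.131,.076),(0,.131,.076),(0,-.134,.09),(0,.134,.09),(0,-.164,.09),(.0,.0,.016)]:
    q=projw(W(x,y,z),tp,R); cv2.circle(im,tuple(int(round(v)) for v in q),4,(0,255,0),1)
cv2.imwrite("pics/l_wrist.png",im); st()
s=ctrl.read_camera("side");cv2.imwrite("pics/l_side.png",s)
E
```

```text
thin in tool x,z: [-0.0196  0.1141]
thin in tool x,z: [0.0203 0.1141]
 t 21.94 pos [0.3946 0.1654 0.0899] F [ 0.2  0.7 -0.9] w 0.436
 t 22.81 pos [ 0.3945  0.1658 -0.0093] F [-0.5  0.7  0.4] w 0.439
```

View pics/l_wrist.png

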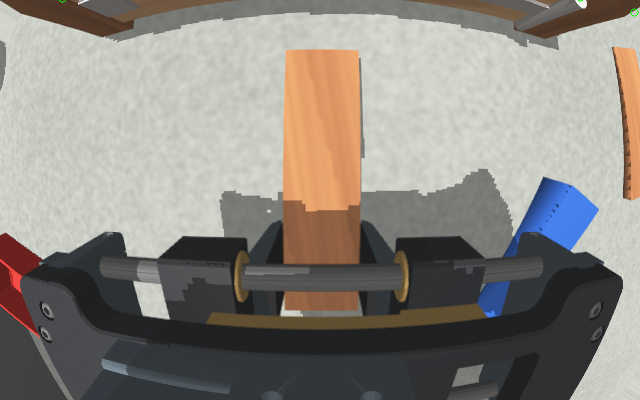

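View pics/l_side.png

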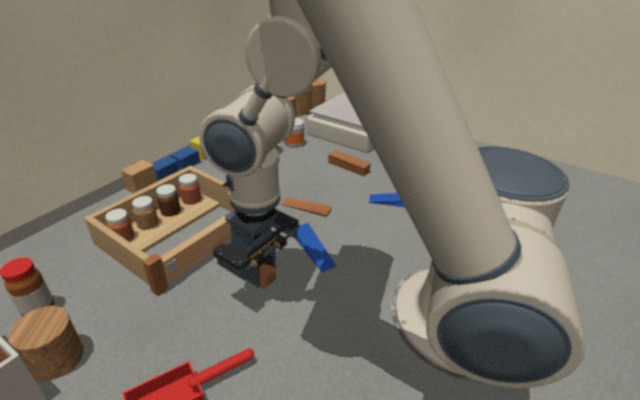

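```bash
python3 - <<'E'
from h import *
r=ctrl.move_l(W(-.15,0,-.027),vel=.02,contact_N=3); st(r)
z=ctrl.current_tool_pos()[2]+.0005
ctrl.move_l(W(-.15,0,z),vel=.02)
r=ctrl.move_l(W(-.072,0,z),vel=.05,contact_N=10); st(r); print(inpen(ctrl.current_tool_pos()))
if not r:
    r=ctrl.move_l(W(-.045,0,z),vel=.015,contact_N=13); st(r); print(inpen(ctrl.current_tool_pos()))
cv2.imwrite("pics/m_side.png",ctrl.read_camera("side"))
cv2.imwrite("pics/m_wrist.png",ctrl.read_camera("wrist"))
E
```

```text
True t 23.53 pos [ 0.3938  0.1658 -0.0243] F [ 0.7 -0.3 -0.2] w 0.442
False t 25.49 pos [ 0.4716  0.1622 -0.0238] F [ 0.5 -0.   0.1] w 0.436
[-7.22803069e-02 -9.19458384e-06]
True t 26.61 pos [ 0.4863  0.1611 -0.0243] F [-0.8  0.6  6.8] w 0.437
[-0.05757426 -0.0003856 ]
```

View pics/m_side.png

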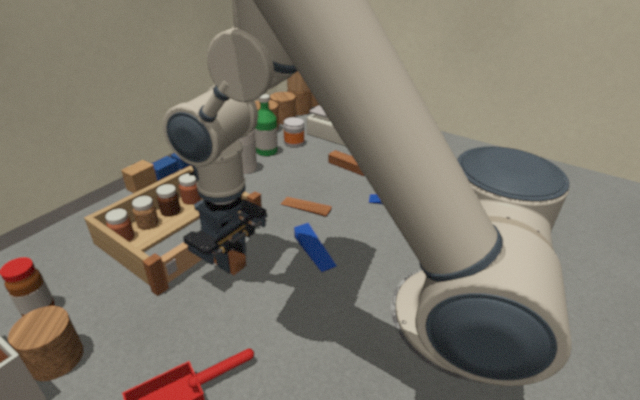

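View pics/m_wrist.png

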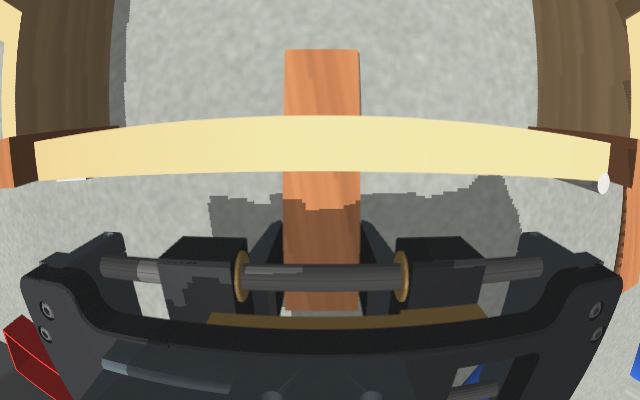

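```bash
python3 - <<'E'
from h import *
z=ctrl.current_tool_pos()[2]
for k in range(2):
    r=ctrl.move_l(W(-.045,0,z),vel=.02,contact_N=22); st(r); print(inpen(ctrl.current_tool_pos()))
    if not r: break
ctrl.command_gripper(.75); st("open")
ctrl.move_l(W(-.075,0,z+.005),vel=.1)
ctrl.move_l(W(-.16,0,z+.012),vel=.2)
cv2.imwrite("pics/n_wrist.png",ctrl.read_camera("wrist")); cv2.imwrite("pics/n_scene.png",ctrl.read_camera("scene")[180:400,280:520].repeat(3,0).repeat(3,1)[:600,:720]);st()
E
```

```text
True t 27.04 pos [ 0.4862  0.1611 -0.0244] F [-0.9  0.6  7.2] w 0.44
[-0.0576472  -0.00043374]
True t 27.38 pos [ 0.4861  0.1611 -0.0246] F [-2.2  0.6  7.1] w 0.434
[-0.05774585 -0.00044779]
open t 28.0 pos [ 0.4854  0.1609 -0.025 ] F [-0.8  0.3 -0. ] w 0.75
 t 29.0 pos [ 0.3856  0.1666 -0.0123] F [-0.  -0.3  0. ] w 0.749
```

View pics/n_wrist.png

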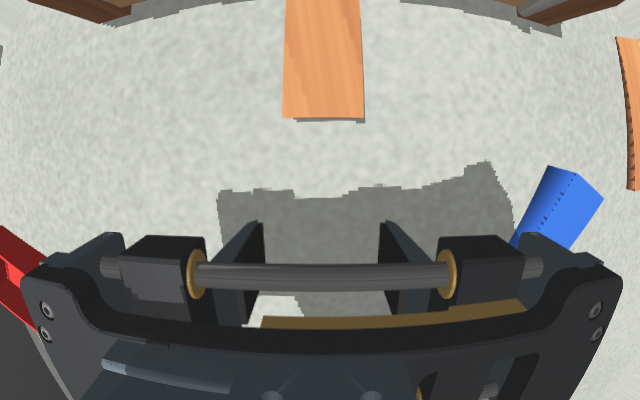

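View pics/n_scene.png

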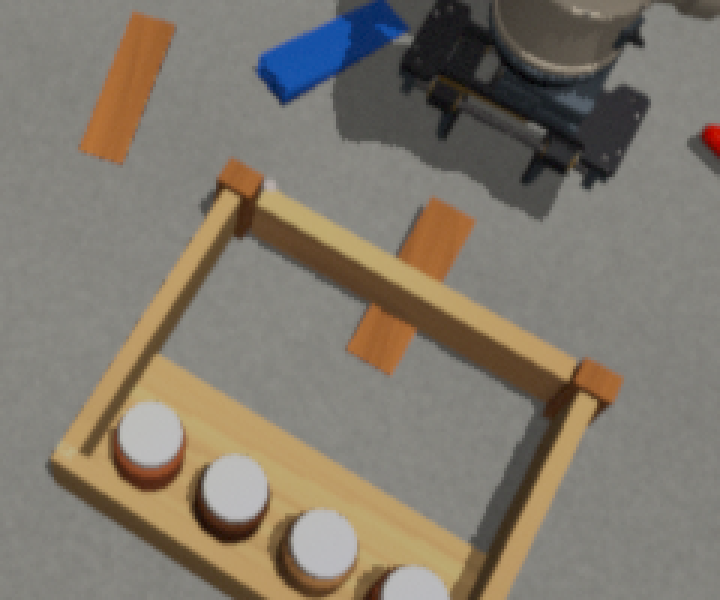

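```bash
python3 - <<'E'
from h import *
ctrl.command_gripper(0.); z=-.014
ctrl.move_l(W(-.12,0,z),vel=.1)
for k in range(3):
    r=ctrl.move_l(W(-.085,0,z),vel=.03,contact_N=18); st(r); print(inpen(ctrl.current_tool_pos()))
ctrl.move_l(W(-.16,0,z),vel=.15)
ctrl.move_l(W(-.18,0,.08),vel=.2); st()
cv2.imwrite("pics/o_wrist.png",ctrl.read_camera("wrist")); cv2.imwrite("pics/o_side.png",ctrl.read_camera("side")); cv2.imwrite("pics/o_scene.png",ctrl.read_camera("scene")[180:380,280:520].repeat(3,0).repeat(3,1))
E
```

```text
True t 31.37 pos [ 0.4429  0.1632 -0.0143] F [-1.4 -0.6  0.4] w 0.001
[-0.1009488  -0.00030593]
True t 31.63 pos [ 0.4427  0.163  -0.0147] F [-1.1 -0.1  0.2] w 0.003
[-0.10119312 -0.00059792]
True t 31.9 pos [ 0.4425  0.1627 -0.015 ] F [-0.4  0.6  1.3] w 0.003
[-0.10137836 -0.00085505]
 t 33.08 pos [0.3648 0.1673 0.0797] F [-0.1 -0.2  0.2] w 0.008
```

View pics/o_scene.png

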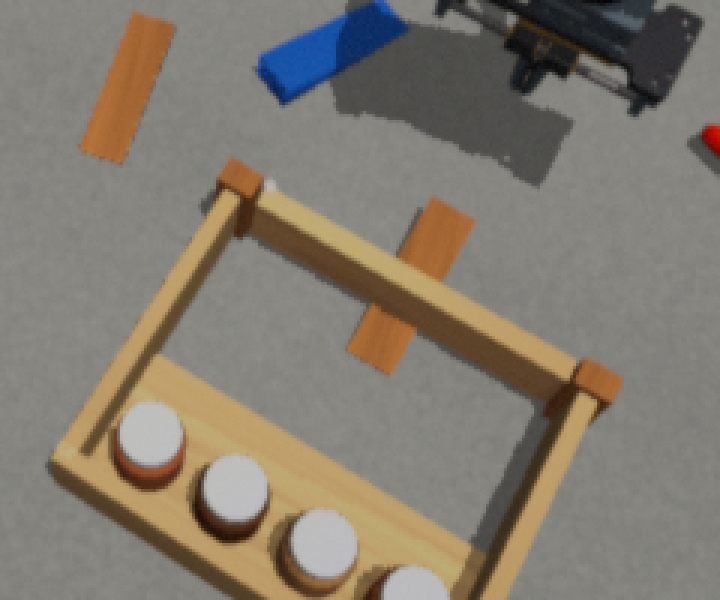

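View pics/o_side.png

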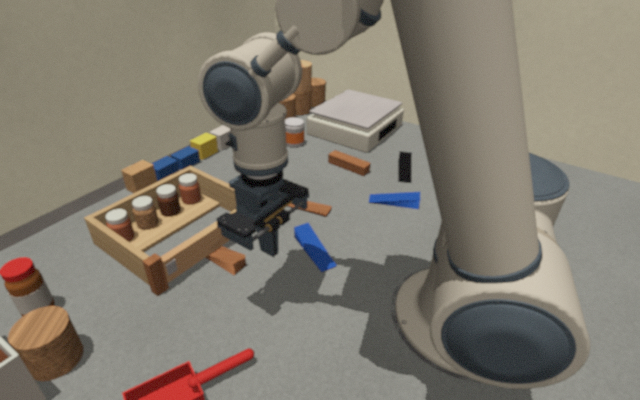

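View pics/o_wrist.png

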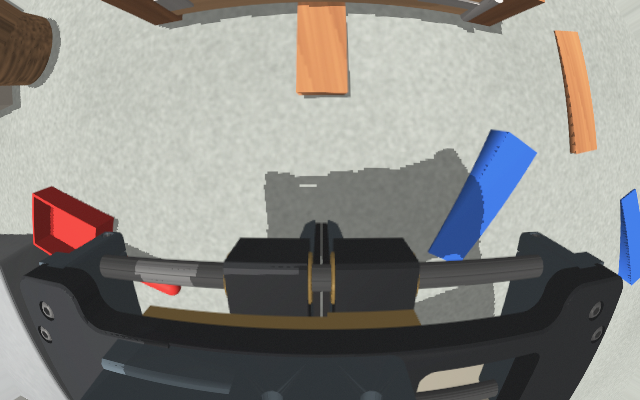

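```bash
python3 - <<'E'
from h import *
z=-.014
ctrl.move_l(W(-.15,0,z),vel=.2); ctrl.move_l(W(-.106,0,z),vel=.1)
for k in range(2):
    r=ctrl.move_l(W(-.085,0,z),vel=.012,contact_N=24); st(r); print(inpen(ctrl.current_tool_pos()))
ctrl.move_l(W(-.16,0,z),vel=.15)
ctrl.move_l(W(-.20,0,.12),vel=.2); st()
cv2.imwrite("pics/p_scene.png",ctrl.read_camera("scene")[180:380,280:520].repeat(3,0).repeat(3,1))
E
```

```text
True t 35.33 pos [ 0.4422  0.1632 -0.0145] F [-0.3  0.4  1.1] w 0.005
[-0.10172548 -0.00036895]
True t 35.9 pos [ 0.4418  0.1629 -0.0148] F [-0.9  0.3  0.7] w 0.004
[-0.1020723  -0.00070444]
 t 37.28 pos [0.3444 0.1682 0.1195] F [-0.4 -0.9 -0.1] w 0.002
```

View pics/p_scene.png

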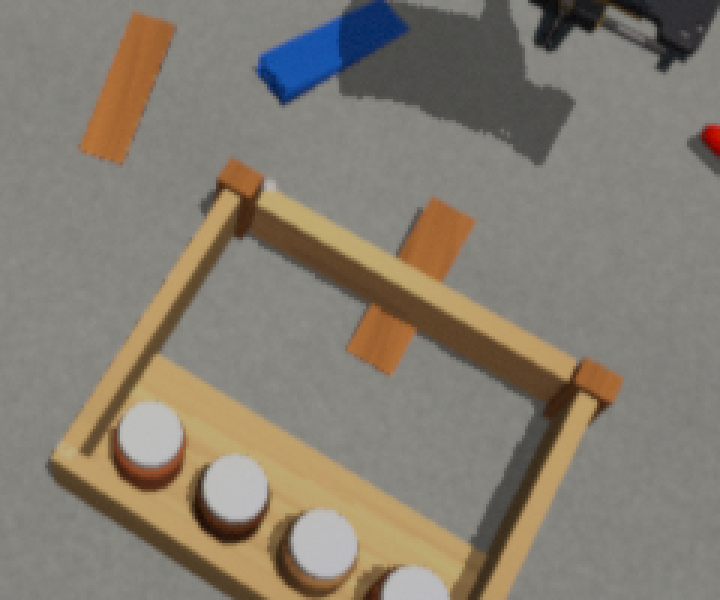

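```bash
python3 - <<'E'
from h import *
im=ctrl.read_camera("scene"); big=cv2.resize(im[220:330,350:490],(0,0),fx=5.5,fy=5.4,interpolation=cv2.INTER_CUBIC)
for y in (-.12,-.06,0,.06,.12):
    for x,z,c in ((0,.076,(0,255,0)),(.018,.076,(255,0,0))):
        q=proj("scene",W(x,y,z)); cv2.circle(big,(int((q[0]-350+.5)*5.5),int((q[1]-220+.5)*5.4)),3,c,-1)
for y in (-.164,-.134,.134,.164):
    q=proj("scene",W(0,y,.09)); cv2.circle(big,(int((q[0]-350+.5)*5.5),int((q[1]-220+.5)*5.4)),3,(0,0,255),-1)
cv2.imwrite("pics/q.png",big)
E
```

```text
(no output)
```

View pics/q.png

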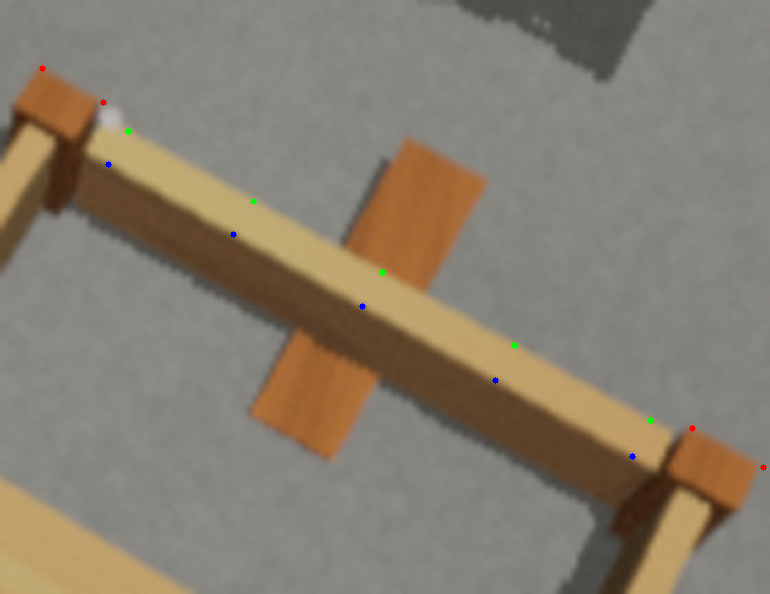

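```bash
python3 - <<'E'
from h import *
st(); ctrl.sign_off()
E
```

```text
t 37.38 pos [0.3439 0.168  0.1191] F [-0.  -0.  -0.2] w 0.008
the job is handed in; nothing more can be done
```

The gate is shut and the thick wedge is jammed under the middle of it, thin end inwards, and released. I handed the job in at 37.4 s with the arm clear and touching nothing.

- **Gate:** I pushed it shut with closed fingers. The last picture shows its top edges on the line of the fully shut position along its whole length, within about 1 mm.
- **Wedge:** It was pushed straight in from outside. It stopped with its grip point about 57.6 mm outside the gate's outer face; 59 mm was given.
- **Jam:** After letting go I tapped the heel with closed fingers, stopping at force changes of 18 N and then 24 N, and it went no further in. Those stops may include contact spikes, and the force dropped to about 1 N after each, so I did not measure a sustained push.
- **Other things:** The thin wedge and the blue wedge beside the pen are unmoved in the last picture. I did not disturb the offcut.

**Disagreement:** My first grasp closed on nothing. The fingertips touch the counter with the reported TCP at about z = -0.029 m, so they sit roughly 28 mm above the TCP position the robot reports. I found this by lowering the gripper until it touched. The second grasp held, with the jaws 39.8 mm apart on the 40 mm wedge. The gate had been pushed before this was known, so the fingertips touched it near its top edge.

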